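# Snap the caddy lid shut all round, then its latch

## Robot

A 6-joint arm with a two-finger parallel gripper is mounted at the origin on the work surface. World frame = base frame: x ahead of the robot, y to its left, z up, the work surface at z = 0. Lengths are in m, angles in rad, forces in N, time in s.
With the tool pointing down it reaches from about 0.35 to 0.975 m from the base axis. Payload 4.9 kg.
Tool frame: the origin (TCP) lies on the mounting face of the last link; the fingertips stand 173 mm ahead of it and the grasp point (between the pads) lies 155 mm ahead of it; z points along the fingers, y is the direction in which the jaws open and shut (so a half turn about z gives the same grasp; the last joint's range is limited). The gripper opens to 85 mm and grips with 20 to 120 N. Pads are 22 mm wide; open, the fingers measure 114 mm over their backs; the gripper's body (76 mm by 85 mm) begins 54 mm behind the grasp point. The pads swing forward as they close: fully open they stand 13 mm farther back than shut.
Start: joints at [-1.436, 0.053, 1.613, -0, 1.476, -0.119], TCP at [0.157, -0.605, 0.405] pointing down, gripper open.
Joint ranges: [-3.01, 3.01], [-1.01, 2.22], [0.06, 2.58], [-1.02, 4.17], [0.09, 2.62], [-3.14, 3.14]. Speed limits (rad/s): [2.57, 2.57, 3.14, 3.14, 3.14, 3.14].

## Interface

Orientations are given as a unit quaternion [w, x, y, z].
In Python, from plant import manip gives the robot as it stands.
- The arm moves only by the tool play_rows, never from a script. Its argument "increments" is a list of rows, each an object with "offset": the shift along the tool's x, y, z in mm, a list of three; "twist": the turn about the tool's z in rad; "grip": the opening, from 0 (shut) to 1 (fully open). In form: [{"offset": [dx, dy, dz], "twist": twist, "grip": grip}, ...]. A call has 1 to 5 rows; each row is the pose to reach, as a shift and turn from the pose commanded when the call began, along the tool's axes at that moment; what a row does not reach only later rows make up. A row lasts 1/12 s, in which the tool goes at most 41.7 mm and 7.16 degrees, less where a joint would pass 70% of its speed; a pose out of reach is approached as far as the arm can. A call with a gripper value outside its range is refused whole. The fingers move at their own pace and stop on an object; the grip force is fixed at half the most. Time passes only in rows, so rows that repeat a pose let the fingers close. It gives the time, the measured TCP pose, the force and the opening at its end, in the units of the state.
- manip.state(): the state, without advancing time (a new reading comes with each control period).
- manip.grab_frame(name): name is "scene" or "top" or "wrist"; returns the picture (400x640x3 uint8, blue, green, red); there is no depth.
- manip.get_calibration(name): a dict with "fx", "fy", "cx", "cy" (pixels), "T" (4x4, takes a point from camera to world coordinates). Camera axes: x right, y down, z forward; pixel columns grow to the right and rows downward; lengths in m; the calibration is good to about 2 mm. A picture is of the moment at which its call begins: read the wrist's pose just before it. get_calibration takes no time and is no camera call; for the wrist camera it gives the pose at the moment of the call.
- manip.job_done(): hands the job in, once; it reports no verdict.
Trained networks look in the newest picture that a camera, given by its name, has taken for a name from the list of things; names that differ only in an ending like _2 or _b are one class to them, and where a whole thing is asked for, a point or a joint stands for the part that bears it (a point fixed in the world has none). Each returns a list of dicts, best first, with "p" (0 to 1); they miss things now and then, are a little off and sometimes report something else, mostly with a low value. They report only what shows in the picture. A call takes as long as a camera call.
- manip.boxes_of(query, camera): "xyz" ([x, y, z] in m, in the coordinates of the camera as it stood for that picture, good to about 4 mm: the middle of the surface that is visible of it).
- manip.tip_of(query, camera): "xyz" ([x, y, z] in m, in the coordinates of the camera as it stood for that picture, good to about 4 mm: a listed point, or the origin of a listed thing).
The state is a dict: "time": time; "joint_pos": joint angles; "joint_vel": joint speeds; "joint_efforts": joint torques, N m; "tool_pos": TCP position; "tool_rot": TCP orientation; "contact_force": force on the tool from outside, world axes, zero at the start; "ft_torque": the same for the moment, N m; "gripper_width": opening from 0.0 (shut) to 1.0 (fully open).
Only numpy, scipy, OpenCV 4.12 (cv2) and the standard library are available. Lean on these libraries where they do the work, as an engineer would, in place of code of your own. Each camera call takes 0.05 s, during which the arm holds its last target. There are 200 camera calls.

## Task

The caddy's lid is on but not closed: with the fingertips, press down its rim section by section (front, back, left and right) until all four have clicked shut, and only then press the spring latch tab on the front down until it snaps level. Only press: do not grasp, lift, tip or shove the caddy out of its place, and leave the other things on the bench undisturbed.

Things in the scene. Friction and masses are not known exactly. Their poses are not given: they have to be found in the camera images.
- caddy: terracotta plastic caddy, loose, 1.3 to 1.9 kg; 150 (x) by 200 (y) mm, 122 mm high shut. Origin: centre of underside; x to its back, y to its left, z up; latch on its -x side. On top: cream centre panel 86 x 136 mm (top at 116 mm) framed by four clay rim sections that move straight down between fixed 27 mm terracotta corners (tops at 122 mm). Section tops: 130 mm proud, 122 mm shut
- press_front (a point): middle of the top face of the front rim section (the latch side, caddy -x), 28 mm deep in x, 142 mm long in y; press point 61 mm from the caddy's centre towards -x. It rides up and down with its section; axes as the caddy's. Pressing anywhere on the section works
- rim_front (a joint): how far the front rim section is pressed down, m: 0 standing proud (start), 0.008 clicked shut. Snap action: it resists with about 8 N at first, less further down, and past half way (0.004) it pulls itself shut and stays shut
- press_back (a point): middle of the top face of the back rim section (caddy +x), 28 mm deep in x, 142 mm long in y; press point 61 mm from the centre towards +x. It rides up and down with its section; axes as the caddy's. Pressing anywhere on the section works
- rim_back (a joint): how far the back rim section is pressed down, m: 0 standing proud (start), 0.008 clicked shut. Snap action: it resists with about 8 N at first, less further down, and past half way (0.004) it pulls itself shut and stays shut
- press_left (a point): middle of the top face of the left rim section (caddy +y), 92 mm long in x, 28 mm wide in y; press point 86 mm from the centre towards +y. It rides up and down with its section; axes as the caddy's. Pressing anywhere on the section works
- rim_left (a joint): how far the left rim section is pressed down, m: 0 standing proud (start), 0.008 clicked shut. Snap action: it resists with about 8 N at first, less further down, and past half way (0.004) it pulls itself shut and stays shut
- press_right (a point): middle of the top face of the right rim section (caddy -y), 92 mm long in x, 28 mm wide in y; press point 86 mm from the centre towards -y. It rides up and down with its section; axes as the caddy's. Pressing anywhere on the section works
- rim_right (a joint): how far the right rim section is pressed down, m: 0 standing proud (start), 0.008 clicked shut. Snap action: it resists with about 8 N at first, less further down, and past half way (0.004) it pulls itself shut and stays shut
- latch (a joint): angle of the spring latch tab, rad: 0 sticking up and out at 0.5 rad above level (start), 0.5 snapped down level. Snap action: about 0.06 N m (3 to 6 N straight down on its outer half) starts it, and beyond 0.25 it pulls itself down and stays there
- latch_press (a point): press point on top of the latch tab: cream plate 34 mm long, 44 wide, 4 thick, black lip at its free end. Its hinge lies along caddy y, 83 mm from the caddy's centre towards -x, 104 mm high; the tab points away from the caddy. This point moves with it, 22 mm from the hinge: when up 101 mm from the centre, 116 mm high (its free end 120 mm); when down 105 mm from the centre, 106 mm high
- tray: aluminium tray, 200 x 140 x 18 mm, bystander, on the bench to the caddy's right; origin: centre of its underside
- measuring_cup: steel measuring cup, 72 mm across, 55 mm high, flat handle towards its -y, standing on the tray, bystander; origin: centre of its underside
- tumbler: upturned glass tumbler, 72 mm across its mouth (down), 105 mm high, behind the caddy, bystander; origin: centre of its underside
- spatula: bamboo spatula, 285 mm long, 55 mm wide blade, 7 mm thick, lying to the caddy's left, bystander; origin: underside, 130 mm from the handle's end, blade towards its +x
- mug: white mug, 76 mm across, 85 mm high, handle towards its +y, behind the caddy, bystander; origin: centre of its underside
- jar: amber jar with a wooden cap, 70 mm across, 95 mm high, at the caddy's left, bystander; origin: centre of its underside

How it is judged:
By the outcome, as a careful person would: the job done as asked, in the order asked, and still so for the second after the job is handed in, with the robot touching nothing.
It also fails if it takes over 54 s, if anything falls off the work surface, if the arm or the gripper's body presses on something with over 40 N, if the wrist force passes 120 N, or if a joint passes its speed limit or range.

## Working session

There is one attempt and no reset: what is moved stays moved. The work goes in short steps, Python scripts to look and compute and a tool call to move; the robot and the scene stay as the last step left them, time stands still between calls to the robot, and variables do not carry over. Pictures are saved under pics/ and viewed, about 8 in all and at most 12, crops included, and the job is handed in when it is done.

Besides the shell and the picture viewer there is one more tool, called after "Call:" in YAML: its name, and indented under it one key for each argument. play_rows: Moves the arm, as the interface text tells. Its arguments: {"type":"object","properties":{"increments":{"type":"array"}},"required":["increments"]}

```bash
mkdir -p pics
cat > h.py <<'E'
import numpy as np, cv2
from plant import manip
def w(cam,p):
    T=np.array(manip.get_calibration(cam)["T"]); return (T[:3,:3]@np.array(p)+T[:3,3]).round(4)
E
python3 - <<'E'
from h import *
ims=[manip.grab_frame(c) for c in("scene","top")]
cv2.imwrite("pics/a.png",np.vstack(ims)[:, :] if 0 else cv2.resize(np.vstack(ims),(480,600)))
cv2.imwrite("pics/top.png",ims[1])
for c in("scene","top"):
  for q in("caddy","press_front","press_back","press_left","press_right","latch_press"):
    for d in manip.tip_of(q,c)[:1]: print(c,q,round(d["p"],2),w(c,d["xyz"]))
s=manip.state(); print(s["time"],s["tool_pos"],s["tool_rot"],s["contact_force"],s["gripper_width"])
E
```

```text
scene caddy 0.94 [ 0.5919  0.0654 -0.0025]
scene press_front 0.93 [0.5348 0.0825 0.1307]
scene press_back 0.6 [0.6499 0.0426 0.1311]
scene press_left 0.75 [0.6163 0.1438 0.13  ]
scene press_right 0.6 [ 0.5649 -0.0215  0.1307]
scene latch_press 0.6 [0.501  0.0896 0.1181]
top caddy 0.92 [5.935e-01 6.570e-02 3.000e-04]
top press_front 0.81 [0.5324 0.0809 0.1328]
top press_back 0.66 [0.651  0.0446 0.1274]
top press_left 0.82 [0.6197 0.1473 0.1298]
top press_right 0.56 [ 0.5685 -0.0152  0.1297]
top latch_press 0.64 [0.4982 0.0947 0.1139]
0.7 [ 0.15694415 -0.60496138  0.40473201] [9.42509362e-06 9.91956659e-01 1.26577982e-01 8.78375874e-06] [ 0.1221235   0.10412191 -0.3368918 ] 1.0006242561078333
```

View pics/a.png

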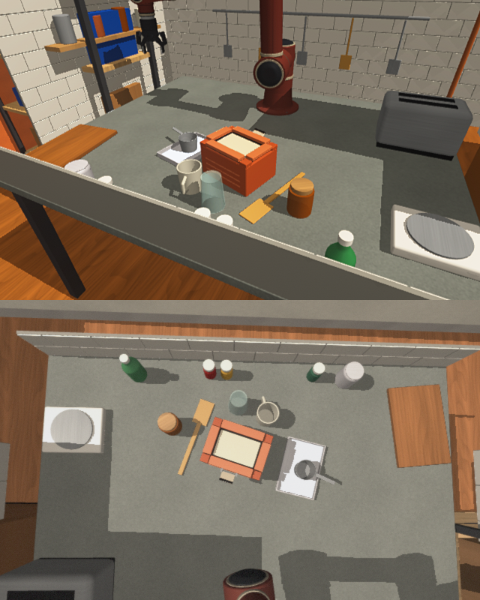

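View pics/top.png

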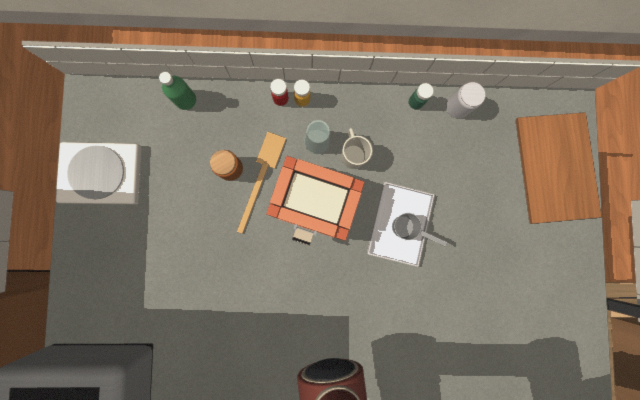

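Both cameras agree: caddy centre is about (0.592, 0.065), yaw about -0.305. The latch faces the robot. I'll shut the fingers and turn the tool to the caddy axes while travelling (tool x = caddy x, tool y = -caddy y).

Call:
play_rows:
  increments:
    - {"offset": [28,-30,0],"twist": 0.12,"grip": 0}
    - {"offset": [57,-61,0],"twist": 0.24,"grip": 0}
    - {"offset": [86,-91,0],"twist": 0.36,"grip": 0}
    - {"offset": [114,-121,0],"twist": 0.48,"grip": 0}
    - {"offset": [143,-152,0],"twist": 0.56,"grip": 0}

```text
time: 1.12
tool_pos: [0.2572, -0.4211, 0.4047]
tool_rot: [0.0, 0.988, -0.156, 0.0]
contact_force: [0.7, -1.1, -0.1]
gripper_width: 0.296
```

Call:
play_rows:
  increments:
    - {"offset": [8,-38,0],"twist": 0,"grip": 0}
    - {"offset": [16,-76,0],"twist": 0,"grip": 0}
    - {"offset": [24,-114,0],"twist": 0,"grip": 0}
    - {"offset": [32,-152,0],"twist": 0,"grip": 0}
    - {"offset": [38,-188,0],"twist": 0,"grip": 0}

```text
time: 1.53
tool_pos: [0.3501, -0.2531, 0.4051]
tool_rot: [0.0, 0.988, -0.153, 0.001]
contact_force: [0.8, -1.1, 0.2]
gripper_width: 0.002
```

Call:
play_rows:
  increments:
    - {"offset": [8,-38,0],"twist": 0,"grip": 0}
    - {"offset": [16,-76,0],"twist": 0,"grip": 0}
    - {"offset": [24,-114,0],"twist": 0,"grip": 0}
    - {"offset": [32,-152,0],"twist": 0,"grip": 0}
    - {"offset": [38,-188,0],"twist": 0,"grip": 0}

```text
time: 1.95
tool_pos: [0.4431, -0.0851, 0.4051]
tool_rot: [0.0, 0.988, -0.152, 0.001]
contact_force: [0.0, -0.8, 0.8]
gripper_width: 0.003
```

Call:
play_rows:
  increments:
    - {"offset": [0,-38,0],"twist": 0,"grip": 0}
    - {"offset": [0,-76,0],"twist": 0,"grip": 0}
    - {"offset": [0,-100,0],"twist": 0,"grip": 0}
    - {"offset": [0,-100,0],"twist": 0,"grip": 0}
    - {"offset": [0,-100,0],"twist": 0,"grip": 0}

```text
time: 2.37
tool_pos: [0.4727, 0.0092, 0.4048]
tool_rot: [0.0, 0.989, -0.151, -0.0]
contact_force: [0.5, -0.5, 0.3]
gripper_width: 0.003
```

```bash
cat >> h.py <<'E'
def rel(p):
    s=manip.state(); a,b=s["tool_rot"][1:3]; t=2*np.arctan2(b,a); c,n=np.cos(t),np.sin(t)
    d=(np.array(p)-s["tool_pos"])*1000; return (d@np.array([[c,n,0],[n,-c,0],[0,0,-1]]).T - [0,0,173]).round(1)
E
python3 - <<'E'
from h import *
s=manip.state(); a,b=s["tool_rot"][1:3]
print(s["time"],s["tool_pos"],s["tool_rot"],2*np.arctan2(b,a),s["contact_force"],s["gripper_width"])
cv2.imwrite("pics/w.png",manip.grab_frame("wrist"))
manip.grab_frame("top");manip.grab_frame("scene")
for c in("wrist","top","scene"):
  for q in("caddy","press_front","press_back","press_left","press_right","latch_press"):
    for d in manip.tip_of(q,c)[:1]: p=w(c,d["xyz"]); print(c,q,round(d["p"],2),p,"tip->",rel(p))
E
```

```text
2.3667 [0.47274662 0.00919011 0.40475462] [ 2.32893196e-04  9.88519939e-01 -1.51090283e-01 -4.83344468e-05] -0.3033422585426263 [ 0.53086457 -0.47212785  0.29883813] 0.0027579331643905066
wrist caddy 0.77 [0.5928 0.0607 0.001 ] tip-> [ 98.5 -87.5 230.7]
wrist press_front 0.81 [0.5388 0.0773 0.1295] tip-> [ 41.9 -87.  102.2]
wrist press_back 0.35 [ 5.927e-01  5.980e-02 -3.000e-04] tip-> [ 98.6 -86.6 232.1]
wrist press_left 0.65 [0.62   0.1445 0.124 ] tip-> [  98.9 -175.5  107.8]
wrist press_right 0.62 [ 0.5702 -0.0239  0.1359] tip-> [102.5   0.2  95.9]
wrist latch_press 0.68 [0.4962 0.0894 0.1164] tip-> [ -2.3 -85.2 115.3]
top caddy 0.74 [ 5.922e-01  6.310e-02 -4.000e-04] tip-> [ 97.3 -89.  232.1]
top press_front 0.93 [0.5365 0.0805 0.1333] tip-> [ 38.9 -88.7  98.4]
top press_back 0.79 [0.6511 0.0456 0.1294] tip-> [158.8 -89.9 102.3]
top press_left 0.63 [0.6173 0.1457 0.1284] tip-> [  96.4 -175.   103.3]
top press_right 0.55 [ 0.5697 -0.0175  0.1275] tip-> [100.2  -4.9 104.2]
top latch_press 0.82 [0.4976 0.0985 0.1164] tip-> [ -3.5 -93.7 115.3]
scene caddy 0.78 [ 0.5935  0.0657 -0.0047] tip-> [ 97.9 -91.3 236.4]
scene press_front 0.91 [0.5333 0.0839 0.1299] tip-> [ 35.  -90.5 101.8]
scene press_back 0.72 [0.6473 0.0469 0.1311] tip-> [154.8 -89.6 100.6]
scene press_left 0.85 [0.6156 0.1438 0.1285] tip-> [  95.4 -172.4  103.2]
scene latch_press 0.63 [0.5021 0.0916 0.1177] tip-> [  3.  -88.4 114. ]
```

View pics/w.png

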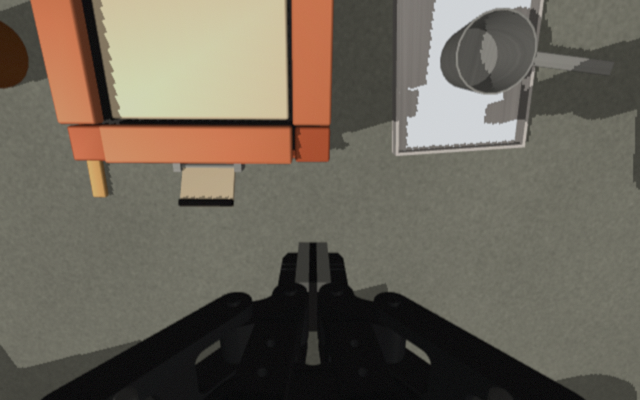

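Wrist picture: the front rim runs along row ~145, cols 75–330, the latch tab is at (207,185), and the fingertips are at (313,250). The caddy is square to the tool. Next I hover above the front section and press gradually.

Call:
play_rows:
  increments:
    - {"offset": [15,-35,0],"twist": 0,"grip": 0}
    - {"offset": [30,-70,0],"twist": 0,"grip": 0}
    - {"offset": [40,-89,30],"twist": 0,"grip": 0}
    - {"offset": [40,-89,65],"twist": 0,"grip": 0}
    - {"offset": [40,-89,88],"twist": 0,"grip": 0}

```text
time: 3.83
tool_pos: [0.5377, 0.082, 0.314]
tool_rot: [0.0, 0.988, -0.152, -0.001]
contact_force: [0.4, -0.2, -0.6]
gripper_width: -0.0
```

Call:
play_rows:
  increments:
    - {"offset": [0,0,4],"twist": 0,"grip": 0}
    - {"offset": [0,0,8],"twist": 0,"grip": 0}
    - {"offset": [0,0,12],"twist": 0,"grip": 0}
    - {"offset": [0,0,14],"twist": 0,"grip": 0}
    - {"offset": [0,0,16],"twist": 0,"grip": 0}

```text
time: 4.25
tool_pos: [0.5383, 0.0808, 0.303]
tool_rot: [-0.0, 0.988, -0.153, 0.002]
contact_force: [-2.6, 0.6, 6.4]
gripper_width: -0.0
```

Call:
play_rows:
  increments:
    - {"offset": [0,0,1],"twist": 0,"grip": 0}
    - {"offset": [0,0,2],"twist": 0,"grip": 0}
    - {"offset": [0,0,3],"twist": 0,"grip": 0}
    - {"offset": [0,0,3],"twist": 0,"grip": 0}

```text
time: 4.58
tool_pos: [0.5379, 0.0808, 0.2987]
tool_rot: [-0.0, 0.988, -0.153, 0.001]
contact_force: [1.0, -0.2, -1.1]
gripper_width: -0.002
```

Call:
play_rows:
  increments:
    - {"offset": [0,0,2],"twist": 0,"grip": 0}
    - {"offset": [0,0,3],"twist": 0,"grip": 0}
    - {"offset": [0,0,5],"twist": 0,"grip": 0}
    - {"offset": [0,0,5],"twist": 0,"grip": 0}

```text
time: 4.92
tool_pos: [0.538, 0.081, 0.2953]
tool_rot: [0.0, 0.988, -0.152, -0.0]
contact_force: [-7.2, -0.5, 13.2]
gripper_width: 0.001
```

Front is shut: firm stop with the tip at 0.122. Next is the right section.

Call:
play_rows:
  increments:
    - {"offset": [0,0,-15],"twist": 0,"grip": 0}
    - {"offset": [0,0,-30],"twist": 0,"grip": 0}
    - {"offset": [20,30,-30],"twist": 0,"grip": 0}
    - {"offset": [40,60,-30],"twist": 0,"grip": 0}
    - {"offset": [57,85,-30],"twist": 0,"grip": 0}

```text
time: 5.33
tool_pos: [0.5666, -0.0185, 0.323]
tool_rot: [0.0, 0.988, -0.152, 0.001]
contact_force: [-0.1, 0.2, -0.4]
gripper_width: -0.001
```

Call:
play_rows:
  increments:
    - {"offset": [0,0,8],"twist": 0,"grip": 0}
    - {"offset": [0,0,16],"twist": 0,"grip": 0}
    - {"offset": [0,0,20],"twist": 0,"grip": 0}
    - {"offset": [0,0,22],"twist": 0,"grip": 0}
    - {"offset": [0,0,24],"twist": 0,"grip": 0}

```text
time: 5.75
tool_pos: [0.5659, -0.0162, 0.2979]
tool_rot: [-0.0, 0.988, -0.152, -0.001]
contact_force: [0.2, -0.3, -0.7]
gripper_width: -0.001
```

Call:
play_rows:
  increments:
    - {"offset": [0,0,2],"twist": 0,"grip": 0}
    - {"offset": [0,0,4],"twist": 0,"grip": 0}
    - {"offset": [0,0,6],"twist": 0,"grip": 0}
    - {"offset": [0,0,6],"twist": 0,"grip": 0}

```text
time: 6.08
tool_pos: [0.5664, -0.0164, 0.2953]
tool_rot: [-0.0, 0.988, -0.152, -0.001]
contact_force: [-8.0, 2.4, 14.5]
gripper_width: -0.004
```

Right is shut (same stop height). Next is the back.

Call:
play_rows:
  increments:
    - {"offset": [0,0,-15],"twist": 0,"grip": 0}
    - {"offset": [0,0,-30],"twist": 0,"grip": 0}
    - {"offset": [20,-30,-30],"twist": 0,"grip": 0}
    - {"offset": [40,-60,-30],"twist": 0,"grip": 0}
    - {"offset": [59,-85,-30],"twist": 0,"grip": 0}

```text
time: 6.5
tool_pos: [0.649, 0.0477, 0.3233]
tool_rot: [-0.0, 0.988, -0.152, 0.001]
contact_force: [0.2, -0.8, 0.1]
gripper_width: 0.001
```

Call:
play_rows:
  increments:
    - {"offset": [0,0,8],"twist": 0,"grip": 0}
    - {"offset": [0,0,16],"twist": 0,"grip": 0}
    - {"offset": [0,0,20],"twist": 0,"grip": 0}
    - {"offset": [0,0,22],"twist": 0,"grip": 0}
    - {"offset": [0,0,24],"twist": 0,"grip": 0}

```text
time: 6.92
tool_pos: [0.6474, 0.0455, 0.2981]
tool_rot: [0.0, 0.988, -0.153, -0.001]
contact_force: [-0.1, -0.6, -0.1]
gripper_width: -0.003
```

Call:
play_rows:
  increments:
    - {"offset": [0,0,2],"twist": 0,"grip": 0}
    - {"offset": [0,0,4],"twist": 0,"grip": 0}
    - {"offset": [0,0,6],"twist": 0,"grip": 0}
    - {"offset": [0,0,6],"twist": 0,"grip": 0}

```text
time: 7.25
tool_pos: [0.648, 0.0455, 0.2953]
tool_rot: [0.0, 0.988, -0.153, -0.0]
contact_force: [-6.7, -0.5, 10.3]
gripper_width: 0.002
```

Back is shut. Next is the left, at (-60, -86) from here.

Call:
play_rows:
  increments:
    - {"offset": [0,0,-15],"twist": 0,"grip": 0}
    - {"offset": [0,0,-30],"twist": 0,"grip": 0}
    - {"offset": [-20,-30,-30],"twist": 0,"grip": 0}
    - {"offset": [-40,-60,-30],"twist": 0,"grip": 0}
    - {"offset": [-59,-86,-30],"twist": 0,"grip": 0}

```text
time: 7.67
tool_pos: [0.6179, 0.1465, 0.3248]
tool_rot: [-0.001, 0.988, -0.153, 0.001]
contact_force: [0.4, 0.6, -0.2]
gripper_width: -0.001
```

Call:
play_rows:
  increments:
    - {"offset": [0,0,8],"twist": 0,"grip": 0}
    - {"offset": [0,0,16],"twist": 0,"grip": 0}
    - {"offset": [0,0,20],"twist": 0,"grip": 0}
    - {"offset": [0,0,22],"twist": 0,"grip": 0}
    - {"offset": [0,0,24],"twist": 0,"grip": 0}

```text
time: 8.08
tool_pos: [0.6183, 0.1447, 0.2987]
tool_rot: [0.0, 0.988, -0.153, 0.0]
contact_force: [-0.4, 0.4, 0.3]
gripper_width: -0.001
```

Call:
play_rows:
  increments:
    - {"offset": [0,0,2],"twist": 0,"grip": 0}
    - {"offset": [0,0,4],"twist": 0,"grip": 0}
    - {"offset": [0,0,6],"twist": 0,"grip": 0}
    - {"offset": [0,0,6],"twist": 0,"grip": 0}

```text
time: 8.42
tool_pos: [0.6184, 0.1449, 0.2954]
tool_rot: [0.001, 0.988, -0.153, 0.0]
contact_force: [-6.8, -2.6, 12.0]
gripper_width: -0.003
```

Call:
play_rows:
  increments:
    - {"offset": [0,0,-30],"twist": 0,"grip": 0}
    - {"offset": [-30,20,-60],"twist": 0,"grip": 0}
    - {"offset": [-65,40,-60],"twist": 0,"grip": 0}
    - {"offset": [-100,60,-60],"twist": 0,"grip": 0}
    - {"offset": [-130,80,-60],"twist": 0,"grip": 0}

```text
time: 8.83
tool_pos: [0.4684, 0.108, 0.353]
tool_rot: [0.0, 0.988, -0.153, 0.0]
contact_force: [0.1, 0.2, 1.2]
gripper_width: 0.002
```

Run:
```python
from h import *
s=manip.state(); print(s["time"],s["tool_pos"])
ims={c:manip.grab_frame(c) for c in("wrist","top","scene")}
cv2.imwrite("pics/w2.png",ims["wrist"]);cv2.imwrite("pics/s2.png",cv2.resize(ims["scene"][150:270,240:400],(800,600),interpolation=3))
for c in("wrist","top","scene"):
  for q in("caddy","press_front","press_back","press_left","press_right","latch_press"):
    for d in manip.tip_of(q,c)[:1]: p=w(c,d["xyz"]); print(c,q,round(d["p"],2),p,"tip->",rel(p))
```

```text
8.8333 [0.46835295 0.10803216 0.35302998]
wrist caddy 0.69 [ 0.5929  0.0639 -0.    ] tip-> [131.4   4.7 179.6]
wrist press_front 0.86 [0.5392 0.079  0.119 ] tip-> [74.7  7.1 61.2]
wrist latch_press 0.82 [0.5003 0.0893 0.1186] tip-> [33.8  9.7 61.5]
top caddy 0.6 [0.5948 0.0651 0.0023] tip-> [131.3   4.3 177.6]
top press_front 0.63 [0.5342 0.078  0.1224] tip-> [69.8 10.2 57.4]
top press_back 0.9 [0.654  0.0473 0.1212] tip-> [193.4   3.4  58.5]
top press_left 0.79 [0.6209 0.1469 0.1192] tip-> [132.  -81.7  60.5]
top press_right 0.74 [ 0.5663 -0.0149  0.1221] tip-> [128.9  89.   57.5]
top latch_press 0.56 [0.4971 0.0959 0.1178] tip-> [29.6  4.1 61.8]
scene caddy 0.88 [ 0.5916  0.0651 -0.0044] tip-> [129.1   5.  184. ]
scene press_front 0.57 [0.5364 0.0795 0.1212] tip-> [72.2  7.8 58.4]
scene press_back 0.78 [0.6479 0.0427 0.1235] tip-> [189.6   9.3  56.1]
scene press_left 0.63 [0.6169 0.141  0.12  ] tip-> [130.5 -75.1  59.7]
scene press_right 0.29 [ 0.7207 -0.0415 -0.0036] tip-> [284.5  67.6 183.3]
scene latch_press 0.41 [0.5004 0.0926 0.1164] tip-> [34.   6.1 63.3]
```

View pics/w2.png

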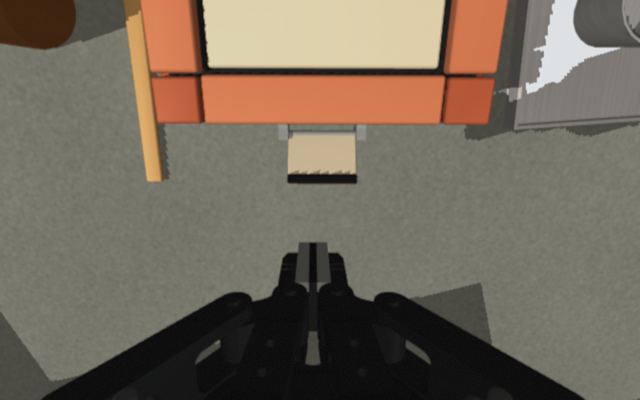

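View pics/s2.png

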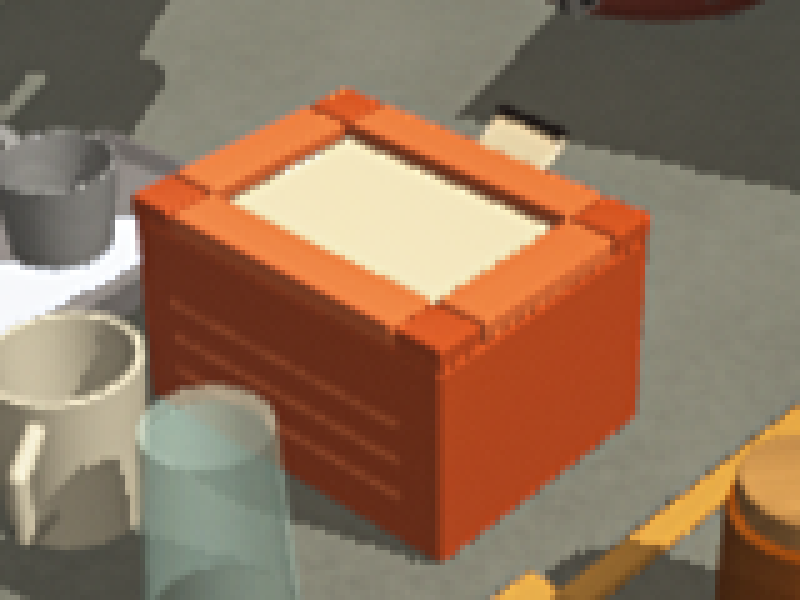

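All four sections are flush with the corners, both in the wrist view (front strip at row ~100) and in the scene crop. The latch tab is still up at wrist (322,155), and the caddy hasn't moved. Now the latch: the tip goes to (+24, +5), pressing the outer half.

Call:
play_rows:
  increments:
    - {"offset": [12,3,10],"twist": 0,"grip": 0}
    - {"offset": [24,5,25],"twist": 0,"grip": 0}
    - {"offset": [24,5,45],"twist": 0,"grip": 0}
    - {"offset": [24,5,50],"twist": 0,"grip": 0}
    - {"offset": [24,5,54],"twist": 0,"grip": 0}

```text
time: 10.3
tool_pos: [0.4906, 0.0966, 0.2974]
tool_rot: [0.0, 0.988, -0.153, -0.002]
contact_force: [-2.1, 0.7, 2.8]
gripper_width: -0.002
```

Call:
play_rows:
  increments:
    - {"offset": [0,0,3],"twist": 0,"grip": 0}
    - {"offset": [0,0,6],"twist": 0,"grip": 0}
    - {"offset": [0,0,9],"twist": 0,"grip": 0}
    - {"offset": [0,0,11],"twist": 0,"grip": 0}
    - {"offset": [0,0,13],"twist": 0,"grip": 0}

```text
time: 10.72
tool_pos: [0.4913, 0.0967, 0.2859]
tool_rot: [-0.0, 0.988, -0.152, 0.001]
contact_force: [1.0, 0.6, -0.3]
gripper_width: 0.003
```

Call:
play_rows:
  increments:
    - {"offset": [0,0,2],"twist": 0,"grip": 0}
    - {"offset": [0,0,4],"twist": 0,"grip": 0}
    - {"offset": [0,0,6],"twist": 0,"grip": 0}
    - {"offset": [0,0,7],"twist": 0,"grip": 0}
    - {"offset": [0,0,7],"twist": 0,"grip": 0}

```text
time: 11.13
tool_pos: [0.4917, 0.0968, 0.2819]
tool_rot: [0.0, 0.988, -0.152, -0.0]
contact_force: [-9.0, -0.6, 16.7]
gripper_width: 0.001
```

Call:
play_rows:
  increments:
    - {"offset": [0,0,-15],"twist": 0,"grip": 0}
    - {"offset": [0,0,-40],"twist": 0,"grip": 0}
    - {"offset": [-24,0,-70],"twist": 0,"grip": 0}
    - {"offset": [-24,0,-74],"twist": 0,"grip": 0}
    - {"offset": [-24,0,-74],"twist": 0,"grip": 0}

```text
time: 11.55
tool_pos: [0.4686, 0.1042, 0.3557]
tool_rot: [-0.001, 0.988, -0.152, 0.003]
contact_force: [-0.4, -0.3, -0.7]
gripper_width: -0.003
```

Run:
```python
from h import *
s=manip.state(); print(s["time"],s["tool_pos"])
ims={c:manip.grab_frame(c) for c in("wrist","top","scene")}
cv2.imwrite("pics/w3.png",ims["wrist"]);cv2.imwrite("pics/s3.png",cv2.resize(ims["scene"][150:270,240:400],(800,600),interpolation=3))
for c in("wrist","top","scene"):
  for q in("caddy","press_front","press_back","press_left","press_right","latch_press"):
    for d in manip.tip_of(q,c)[:1]: p=w(c,d["xyz"]); print(c,q,round(d["p"],2),p,"tip->",rel(p))
```

```text
11.55 [0.46863246 0.10417626 0.3556892 ]
wrist caddy 0.85 [ 0.5883  0.0631 -0.008 ] tip-> [126.8   2.5 185.8]
wrist press_front 0.82 [0.5371 0.0774 0.1171] tip-> [73.7  4.3 60.7]
wrist latch_press 0.88 [0.4919 0.0908 0.1031] tip-> [26.4  5.3 75.6]
top caddy 0.87 [0.5935 0.0668 0.0015] tip-> [130.5  -2.4 177.5]
top press_front 0.98 [0.5348 0.0797 0.121 ] tip-> [70.6  3.  58.2]
top press_back 0.64 [0.6519 0.0451 0.1206] tip-> [192.7   0.7  58.8]
top press_left 0.78 [0.6214 0.1469 0.1214] tip-> [132.9 -87.1  58.1]
top press_right 0.7 [ 0.5713 -0.0174  0.122 ] tip-> [134.7  84.6  57.6]
top latch_press 0.64 [0.496  0.099  0.1025] tip-> [27.8 -3.7 77.2]
scene caddy 0.56 [ 0.5932  0.0633 -0.0021] tip-> [131.3   1.1 181.9]
scene press_front 0.85 [0.5343 0.0839 0.125 ] tip-> [68.9 -0.8 54.8]
scene press_back 0.79 [0.6506 0.0441 0.1234] tip-> [191.8   2.1  56.4]
scene press_left 0.82 [0.6189 0.1419 0.1196] tip-> [132.1 -81.6  60.2]
scene press_right 0.64 [ 0.5641 -0.0216  0.1195] tip-> [129.2  90.8  60.3]
scene latch_press 0.63 [0.4962 0.0923 0.1027] tip-> [30.1  2.7 77.1]
```

View pics/w3.png

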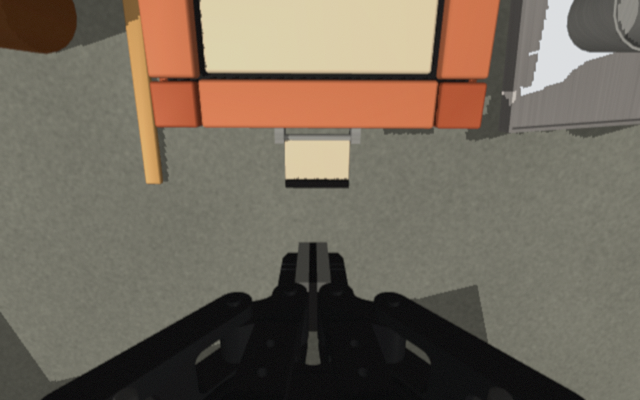

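View pics/s3.png

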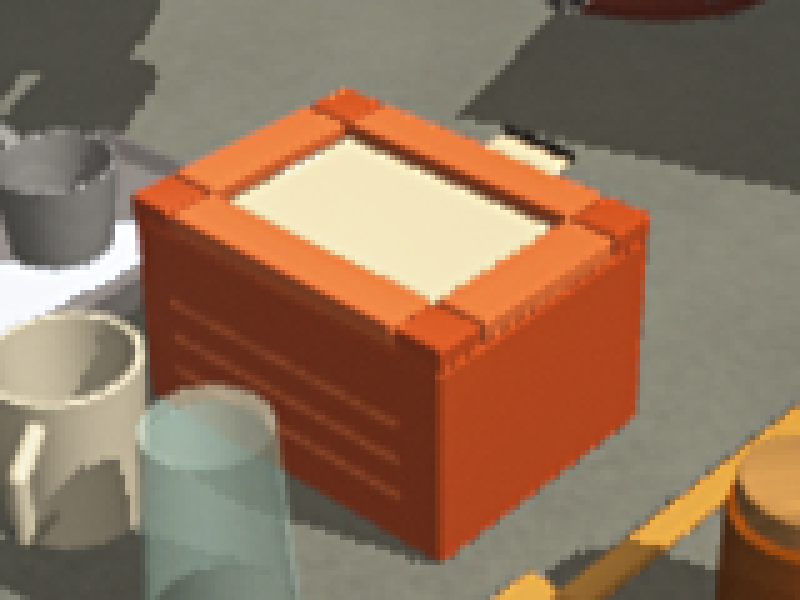

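The latch now sits level: the crop shows it dropped at (540,150), the networks put its press point at 0.103 m, and the wrist view has it at (317,160). The rims are flush, nothing else has moved, and the arm is clear.

```bash
python3 -c "
from plant import manip
manip.job_done(); print(manip.state()['time'])"
```

```text
the job is handed in; nothing more can be done
the job is handed in; nothing more can be done
```

The caddy is closed: all four rim sections clicked shut, and then the latch tab snapped down level. I handed the job in at about 12 s of the 54 s allowed.

- **Rim:** I pressed with closed fingertips in the order front, right, back, left. Each section stopped firmly with the fingertips at about 0.122 m, the shut height. The highest upward reading on the tool at the end of a press was about 15 N.
- **Latch:** It gave way and came to a firm stop, with about 17 N on the tool. The fingertips stopped at about 0.109 m. The networks then put the press point at about 0.103 m, where 0.106 m is expected when level. I put the difference down to measurement error, because the pictures show the tab down.
- **Last checks:** In the final pictures the rim sections are flush with the corners and the caddy is in place to within measurement error. The neighbouring things in view look unmoved, and the arm was clear with no contact force.

No check failed. The only other disagreement was scatter of a few millimetres between cameras, plus one low-confidence outlier for the right section in an earlier picture.

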